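Unlock the cutter case with the hex key and open its sliding cover

TASK

Take the hex key from its wooden holder, put it fully down into the sunk hex socket of the cutter case's lock and turn it clockwise, nearly half a turn with regrasping as needed, until it stops. Then slide the case's cover fully open by its black handle, leaving the key standing in the lock and the mug, the wax tin and the bench dog where they are.

Things in the scene. Friction and masses are not known exactly. Their poses are not given: they have to be found in the camera images.
- case: Grey steel cutter case fixed to the bench, 150 (its x) x 280 (its y) x 73 mm high; origin at the centre of its underside. A flat dark lock housing, 60 (x) x 88 (y) mm, top at z = 86 mm, stands on its near rail; a round opening 36 mm across in it shows the lock hub (axis at case x = -37, y = -85 mm). A 165 mm aluminium cover in guides slides to the case's +y.
- lock (a joint): Lock angle in rad: 0 fully locked, grows clockwise seen from above (about -z), hard stop at 2.85; starts between 0.1 and 0.4 and stays where it is left (friction 0.12 N m). Its half-moon steel bolt lies in a notch of the cover and frees the cover only above about 2.5 rad.
- socket (a point): Centre of the hex socket's mouth on the lock's axis, 80 mm above the bench, 6 mm below the housing's top; turns with the lock, z up. Socket 17.6 mm across flats, 32 mm deep, top 3 mm widened by a 45 degree chamfer. Two of its six flats face along this frame's x axis (a tiny brass pin on the rim and the bolt lie at +x).
- cover (a joint): Cover opening in m: 0 shut, 0.095 fully open at its stop; slides to the case's +y against 2 N of friction and stays where it is left. Starts at 0.
- cover_handle (a point): Middle of the black upright handle on the cover, 90 mm above the bench: a ridge 50 mm long (case x), 14 mm thick (case y), 71 to 99 mm above the bench; pinch it across the 14 mm from above. With the cover shut it lies 59 mm (x) and 91 mm (y) from the lock axis. Axes as the case's.
- key: Hex key 136 mm long, about 200 g, origin at the centre of its tip, z up the shaft. Steel hex shaft 16 mm across flats, two flats facing along its x axis, tapered over the last 9 mm to 10 mm; brass collar at 86 to 94 mm; beech grip block 34 x 34 mm square from 94 to 136 mm, sides facing its x and y. Stands loose in the holder, tip 15 mm above the bench, any yaw.
- key_tip (a point): Centre of the key's tip (same point as key); when fully home it is 32 mm below socket.
- key_grip (a point): Centre of the key's square grip block, 115 mm above the tip.
- holder: Wooden block 75 x 75 x 50 mm fixed to the bench, origin at the centre of its underside, with a round hole 20.5 mm across and 35 mm deep in its top, in which the key stands.
- tea_mug: Loose mug about 81 mm across and 101 mm tall, bystander; origin at the centre of its underside.
- wax_tin: Loose round tin 67 mm across and 27 mm tall, bystander; origin at the centre of its underside.
- bench_dog: Loose square wooden bench dog 27 x 100 x 27 mm lying on the bench, bystander; origin at the centre of its underside.

How it is judged (in metres and radians):
On the way, in this order (a step that is already met when the one before it is completed fails the run):
1. the key is fully home in the lock's socket, the cover still shut (z of key_tip in the frame of socket below -0.026 m and horizontal distance between key_tip and socket below 0.005 m and value of joint lock below 1.2 rad and value of joint cover below 0.03 m), for 0.1 s.
2. the lock is turned clockwise to its stop with the key in the socket, the cover still shut (value of joint lock above 2.6 rad and z of key_tip in the frame of socket below -0.02 m and horizontal distance between key_tip and socket below 0.005 m and value of joint cover below 0.03 m), for 0.1 s.
At the end, for the whole second after the job is handed in: The cover is open by more than 80 mm (of 95), the lock stands beyond 2.55 rad (stop at 2.85), and the key stands at rest in the socket, at least 20 mm deep, within 5 mm of its axis and within 0.15 rad of upright (value of joint cover above 0.08 m and value of joint lock above 2.55 rad and z of key_tip in the frame of socket below -0.02 m and horizontal distance between key_tip and socket below 0.005 m and angle between key's own z axis and vertical below 0.15 rad and linear speed of key below 0.03 m/s); the robot touches nothing.
It fails at once if the mug, the wax tin or the bench dog is moved by more than 30 mm (distance of any of tea_mug, wax_tin, bench_dog from where it was at the start of the episode above 0.03 m).
It also fails if it takes over 70 s, if anything falls off the work surface, if the arm or the gripper's body presses on something with over 40 N, if the wrist force passes 120 N, or if a joint passes its speed limit or range.

ROBOT

A 6-joint arm with a two-finger parallel gripper is mounted at the origin on a cart in front of the work surface, level with it; the furniture and walls round the work are solid. World frame = base frame: x ahead of the robot, y to its left, z up, the work surface at z = 0. Lengths are in m, angles in degrees, forces in N, time in s.
With the tool pointing down it reaches from about 0.35 to 0.875 m from the base axis. Payload 4.2 kg.
Tool frame: the origin (TCP) lies midway between the tips of the shut fingers; the grasp point (between the pads) lies 19 mm behind it; z points along the fingers, y is the line along which they close (so a half turn about z gives the same grasp; the last joint's range is limited). The gripper opens to 87 mm and grips with 3 to 60 N. Pads are 19 mm wide; open, the fingers measure 117 mm over their backs; the gripper's body (75 mm by 190 mm) begins 51 mm behind the grasp point.
Start: joints at [78.071, 22.042, 0.453, 0, -68.411, -14.817], TCP at [0.281, 0.558, 0.223] pointing down, gripper open.
Joint ranges: [-179.83, 179.83], [-69.29, 118.12], [-61.27, 80.66], [-181.25, 117.63], [-171.15, -9.14], [-177.46, 177.46]. Speed limits (degrees/s): [159.86, 159.86, 180, 180, 180, 180].

INTERFACE

Orientations are given as a 3x3 rotation matrix whose columns are the frame's x, y, z axes.
In Python, from station import r, eyes gives the robot as it stands (r), with the cameras (eyes).
- The arm moves only by the tool steer_hand, called after ">>>" as name(argument=value, ...), one argument or row to a line, values as JSON. Schema: {"type":"object","properties":{"moves":{"type":"array","items":{"type":"array","prefixItems":[{"type":"number"},{"type":"array","items":{"type":"number"},"minItems":3,"maxItems":3},{"type":"array","items":{"type":"number"},"minItems":3,"maxItems":3}],"minItems":3,"maxItems":3},"minItems":1,"maxItems":8},"only":{"type":"string"},"quiet":{"type":"boolean"},"lines":{"type":"string"}},"required":["moves"],"additionalProperties":false}. moves is a list of rows, 1 to 8 of them, each written [opening, [dx, dy, dz], [rx, ry, rz]]: the opening from 0.0 (shut) to 1.0 (fully open), then dx, dy, dz in m, then a rotation vector rx, ry, rz in degrees; each row is the pose to reach, as a shift and turn from the pose commanded when the call began, along the tool's axes at that moment; what a row does not reach only later rows make up. A row lasts 1/10 s, in which the tool goes at most 0.05 m and 8.59 degrees, less where a joint would pass 70% of its speed; a pose out of reach is approached as far as the arm can. The fingers move at their own pace and stop on an object; the grip force is fixed at half the most. Time passes only in rows, so rows that do not move let the fingers close. The tool returns the time, the measured TCP pose, the force, the opening and the grip force at its end. only (a regular expression) keeps the lines of the reply that match it, lines (a string "A,B") keeps lines A to B, and quiet returns only ok. Input that does not fit is refused with a message, and nothing moves.
- r.sense(): the state, without advancing time (a new reading comes with each control period).
- eyes.capture(name): name is "scene" or "top" or "wrist"; returns a dict with "pixels" (400x640x3 uint8, red, green, blue), "z_map" (400x640 float32, m along the optical axis (not along the pixel's ray), 0 where there is no reading), "K" (3x3 intrinsics, pixels), "world_from_camera" (4x4, takes a point from camera to world coordinates). Camera axes: x right, y up, looking along -z (the intrinsics and any distortion apply to the point x, -y, -z); pixel columns grow to the right and rows downward; lengths in m; the calibration is good to about 2 mm. A picture is of the moment at which its call begins.
- r.finish_job(): hands the job in; it is judged then, once.
The state is a dict: "time_s": time; "joints": joint angles; "joint_velocities": joint speeds; "effort": joint torques, N m; "tcp_pos": TCP position; "ee_rot": TCP orientation; "wrist_force": force on the tool from outside, world axes, zero at the start; "moment": the same for the moment, N m; "gripper_width": opening from 0.0 (shut) to 1.0 (fully open); "gripper_force": force on a finger pad.
Only numpy, scipy, OpenCV 4.12 (cv2) and the standard library are available. Lean on these libraries where they do the work, as an engineer would, in place of code of your own. Each camera call takes 0.05 s, during which the arm holds its last target. There are 200 camera calls.

## Working session

There is one attempt and no reset: what is moved stays moved. The work goes in short steps, Python scripts to look and compute and a tool call to move; the robot and the scene stay as the last step left them, time stands still between calls to the robot, and variables do not carry over. Pictures are saved under pics/ and viewed, at most 10 in all, crops included, and the job is handed in when it is done.

```bash
ls; mkdir -p pics
```

Run:
```python
from station import r, eyes
import cv2,numpy as np
s=r.sense()
print(s['time_s'],s['tcp_pos'],np.round(s['ee_rot'],3).tolist(),s['gripper_width'])
for n in ['top','scene']:
    c=eyes.capture(n); np.savez(f'pics/{n}0.npz',**c)
    cv2.imwrite(f'pics/{n}0.png',c['pixels'][:,:,::-1]); print(n,c['K'].tolist(),np.round(c['world_from_camera'],4).tolist(), [k for k in c])
```

```text
pics
station.py
0.0 [0.28099769 0.55758549 0.22146036] [[0.893, -0.45, -0.001], [-0.45, -0.893, -0.002], [0.0, 0.002, -1.0]] 0.999276286057902
top [[452.11184003791294, 0.0, 324.06844631054565], [0.0, 452.11184003791294, 198.69406158667002], [0.0, 0.0, 1.0]] [[0.0162, 0.9937, -0.1106, 0.3326], [-0.9996, 0.0188, 0.0224, 0.0701], [0.0244, 0.1102, 0.9936, 1.6044], [0.0, 0.0, 0.0, 1.0]] ['pixels', 'z_map', 'K', 'world_from_camera']
scene [[485.2032589161521, 0.0, 318.000237699652], [0.0, 485.2032589161521, 195.51550861345848], [0.0, 0.0, 1.0]] [[0.5466, 0.465, -0.6964, -0.5517], [-0.8374, 0.302, -0.4556, -0.6222], [-0.0016, 0.8323, 0.5544, 0.9358], [0.0, 0.0, 0.0, 1.0]] ['pixels', 'z_map', 'K', 'world_from_camera']
```

View pics/top0.png

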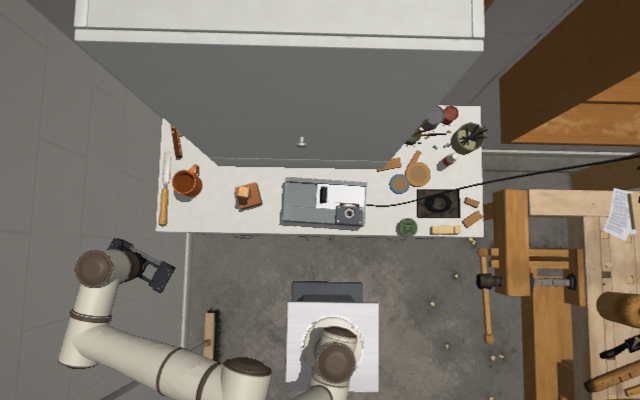

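View pics/scene0.png

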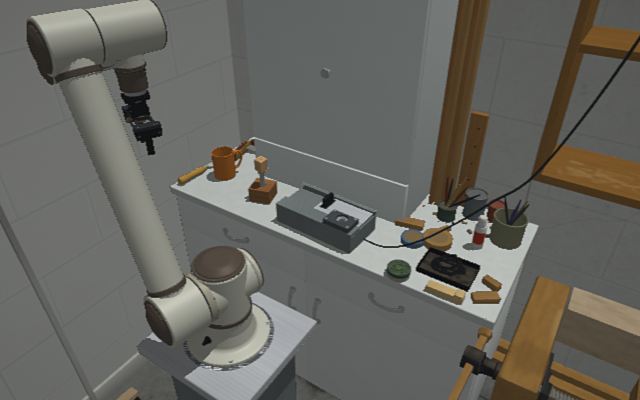

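The top view shows the case at about (283–365, 178–226), the lock housing at (348,214), the handle at (323,193), and the key with its holder at (247,195). The mug is at (187,182). The other loose items sit to the right at x>385.

Create h.py:
```python
import numpy as np,cv2
def cloud(c):
    K,T,z=c['K'],c['world_from_camera'],c['z_map']
    v,u=np.mgrid[:z.shape[0],:z.shape[1]]
    p=np.stack([(u-K[0,2])/K[0,0]*z,-(v-K[1,2])/K[1,1]*z,-z],-1)
    w=p@T[:3,:3].T+T[:3,3]; w[z==0]=np.nan
    return w
def ray(c,uv,h):
    "pixels (n,2) -> world points on plane z=h"
    K,T=c['K'],c['world_from_camera']; uv=np.atleast_2d(uv).astype(float)
    d=np.stack([(uv[:,0]-K[0,2])/K[0,0],-(uv[:,1]-K[1,2])/K[1,1],-np.ones(len(uv))],-1)@T[:3,:3].T
    o=T[:3,3]; return o+d*((h-o[2])/d[:,2])[:,None]
def tool(d,R):
    "world shift -> tool axes"
    return np.asarray(R).T@np.asarray(d)
```

Run:
```python
import numpy as np,cv2
from h import *
c=dict(np.load('pics/top0.npz')); w=cloud(c)
def rep(n,u0,u1,v0,v1,z0,z1):
    m=np.zeros(w.shape[:2],bool); m[v0:v1,u0:u1]=1
    m&=(w[...,2]>z0)&(w[...,2]<z1); q=w[m]
    rc=cv2.minAreaRect(q[:,:2].astype(np.float32)); print(n,len(q),q.mean(0).round(3),np.round(rc[0],3),np.round(rc[1],3),round(rc[2],1))
rep('bench',200,280,170,230,-.02,.02)
rep('holder',225,270,175,220,.035,.065)
rep('grip',225,270,175,220,.11,.18)
rep('case',275,375,170,235,.05,.078)
rep('housing',325,370,195,235,.08,.094)
rep('handle',312,335,180,205,.092,.11)
rep('mug',165,205,160,200,.08,.12)
for p in [(345,211),(323,193),(247,190),(280,165),(440,140)]: print(p,w[p[1],p[0]].round(3))
# tall stuff near
m=(w[...,2]>.25)&(w[...,0]>.35)&(w[...,0]<1.2)&(abs(w[...,1])<.6); print('tall min x',np.nanmin(w[m][:,0]),w[m].min(0),w[m].max(0))
```

```text
bench 4249 [ 0.501  0.338 -0.001] [0.504 0.336] [0.213 0.285] 1.3
holder 355 [0.51  0.292 0.049] [0.515 0.298] [0.077 0.075] 17.0
grip 132 [0.513 0.296 0.147] [0.515 0.298] [0.035 0.034] 81.5
case 3005 [0.502 0.046 0.066] [0.497 0.032] [0.28  0.151] 87.3
housing 377 [ 0.448 -0.049  0.086] [ 0.464 -0.03 ] [0.129 0.088] 88.1
handle 57 [0.519 0.037 0.099] [0.519 0.037] [0.048 0.014] 0.8
mug 189 [0.56  0.501 0.094] [0.557 0.506] [0.095 0.082] 7.2
(345, 211) [ 0.462 -0.036  0.078]
(323, 193) [0.52  0.04  0.092]
(247, 190) [0.518 0.286 0.152]
(280, 165) [0.623 0.191 0.04 ]
(440, 140) [ 0.734 -0.385  0.002]
tall min x 0.5400838637082137 [ 0.54008386 -0.59999448  0.25001049] [0.87375944 0.41775854 0.98635955]
```

Run:
```python
from station import r, eyes
import numpy as np
from h import *
s=r.sense();R=np.array(s['ee_rot']);p=s['tcp_pos']
c=eyes.capture('wrist');T=c['world_from_camera']
print('cam in tool',(R.T@(T[:3,3]-p)).round(4),(R.T@T[:3,:3]).round(3).tolist(),c['K'][0,0])
print('to above holder', tool(np.array([.515,.298,.30])-p,R))
c=dict(np.load('pics/top0.npz')); w=cloud(c)
for y0 in (-.2,-.1,0,.1,.2,.3,.4):
    m=(w[...,2]>.15)&(w[...,0]>.3)&(w[...,0]<1.2)&(abs(w[...,1]-y0)<.05); q=w[m]; print(y0,q[np.argsort(q[:,0])[:60:20]].round(2).tolist())
```

```text
cam in tool [ 0.0678  0.0002 -0.162 ] [[-0.002, 0.969, 0.249], [1.0, 0.002, -0.0], [-0.001, 0.249, -0.969]] 324.4914239352925
to above holder [ 0.32582742  0.12667612 -0.0781522 ]
-0.2 [[0.62, -0.17, 0.4], [0.62, -0.17, 0.45], [0.62, -0.15, 0.95]]
-0.1 [[0.62, -0.15, 0.58], [0.62, -0.06, 0.4], [0.62, -0.07, 0.91]]
0 [[0.62, 0.02, 0.26], [0.62, -0.01, 0.27], [0.62, 0.0, 0.85]]
0.1 [[0.6, 0.1, 0.45], [0.6, 0.1, 0.46], [0.6, 0.1, 0.46]]
0.2 [[0.62, 0.17, 0.28], [0.62, 0.17, 0.35], [0.62, 0.2, 0.27]]
0.3 [[0.5, 0.29, 0.16], [0.51, 0.29, 0.15], [0.52, 0.29, 0.15]]
0.4 [[0.62, 0.37, 0.26], [0.62, 0.38, 0.69], [0.62, 0.41, 0.75]]
```

>>> steer_hand(
  moves=[
    [1,[0.04,0.015,-0.06],[0,0,-3]],
    [1,[0.09,0.035,-0.06],[0,0,-6]],
    [1,[0.13,0.05,-0.06],[0,0,-9]],
    [1,[0.18,0.07,-0.06],[0,0,-12]],
    [1,[0.22,0.085,-0.06],[0,0,-15]],
    [1,[0.27,0.105,-0.06],[0,0,-19]],
    [1,[0.31,0.12,-0.06],[0,0,-19]],
    [1,[0.325,0.126,-0.06],[0,0,-19]],
  ],
)

```text
time_s: 0.95
tcp_pos: [0.5166, 0.2962, 0.2822]
ee_rot: [[0.99, -0.138, -0.0], [-0.138, -0.99, -0.001], [-0.0, 0.001, -1.0]]
wrist_force: [-1.0, 0.1, 0.5]
gripper_width: 0.999
gripper_force: 0.0
```

Run:
```python
from station import r, eyes
import cv2,numpy as np
from h import *
s=r.sense();print(s['time_s'],s['tcp_pos'],s['joints'])
c=eyes.capture('wrist');np.savez('pics/w1.npz',**c);cv2.imwrite('pics/w1.png',c['pixels'][:,:,::-1])
w=cloud(c);m=(abs(w[...,2]-.151)<.006);q=w[m];q=q[(abs(q[:,0]-.515)<.05)&(abs(q[:,1]-.298)<.05)]
rc=cv2.minAreaRect(q[:,:2].astype(np.float32));print(len(q),q.mean(0),rc)
m=(abs(w[...,2]-.050)<.006);q=w[m];q=q[(abs(q[:,0]-.515)<.06)&(abs(q[:,1]-.298)<.06)]
rc=cv2.minAreaRect(q[:,:2].astype(np.float32));print(len(q),q.mean(0),rc)
```

```text
0.95 [0.51660053 0.29616085 0.28219011] [ 4.54005127e+01  1.72081776e+01  1.86520311e+00  1.70408795e-02
 -7.47124311e+01  3.66437188e+01]
1266 [0.51606653 0.30152096 0.15039222] ((0.5152764320373535, 0.3017798066139221), (0.03394680842757225, 0.03333260118961334), 82.2961196899414)
2339 [0.52562844 0.29879632 0.04982622] ((0.5146845579147339, 0.30174189805984497), (0.07519610971212387, 0.07496871799230576), 16.45039176940918)
```

View pics/w1.png

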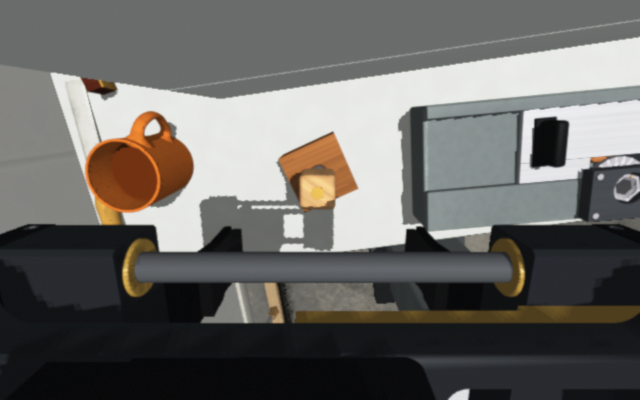

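The wrist view shows the grip block at (317,188), square to the tool, with the case on the right. I'll descend and grasp.

>>> steer_hand(
  moves=[
    [1,[-0.002,-0.005,0.04],[0,0,0]],
    [1,[-0.002,-0.005,0.09],[0,0,0]],
    [1,[-0.002,-0.005,0.13],[0,0,0]],
    [1,[-0.002,-0.005,0.16],[0,0,0]],
    [1,[-0.002,-0.005,0.171],[0,0,0]],
    [1,[-0.002,-0.005,0.171],[0,0,0]],
    [0,[-0.002,-0.005,0.171],[0,0,0]],
    [0,[-0.002,-0.005,0.171],[0,0,0]],
  ],
)

```text
time_s: 1.8
tcp_pos: [0.5145, 0.3056, 0.1137]
ee_rot: [[0.991, -0.134, 0.003], [-0.134, -0.991, 0.003], [0.003, -0.003, -1.0]]
wrist_force: [-0.1, -0.8, 0.3]
gripper_width: 0.895
gripper_force: 0.0
```

>>> steer_hand(
  moves=[
    [0,[0,0,0],[0,0,0]],
    [0,[0,0,0],[0,0,0]],
    [0,[0,0,0],[0,0,0]],
    [0,[0,0,0],[0,0,0]],
  ],
)

```text
time_s: 2.2
tcp_pos: [0.5135, 0.3046, 0.1118]
ee_rot: [[0.991, -0.135, 0.0], [-0.135, -0.991, 0.0], [0.0, -0.0, -1.0]]
wrist_force: [-1.3, 0.7, 0.0]
gripper_width: 0.54
gripper_force: 0.0
```

>>> steer_hand(
  moves=[
    [0,[0.001,0.003,0],[0,0,0]],
    [0,[0.001,0.003,0],[0,0,0]],
    [0,[0.001,0.003,0],[0,0,0]],
    [0,[0.001,0.003,0],[0,0,0]],
    [0,[0.001,0.003,0],[0,0,0]],
    [0,[0.001,0.003,0],[0,0,0]],
  ],
)

```text
time_s: 2.8
tcp_pos: [0.514, 0.3012, 0.1115]
ee_rot: [[0.991, -0.135, -0.0], [-0.135, -0.991, -0.001], [-0.0, 0.001, -1.0]]
wrist_force: [0.1, -1.7, 0.8]
gripper_width: 0.386
gripper_force: 29.9
```

>>> steer_hand(
  moves=[
    [0,[0,0,-0.02],[0,0,0]],
    [0,[0,0,-0.05],[0,0,0]],
    [0,[0,0,-0.08],[0,0,0]],
    [0,[0,0,-0.11],[0,0,0]],
    [0,[0,0,-0.14],[0,0,0]],
    [0,[-0.01,0.045,-0.14],[0,0,0]],
    [0,[-0.02,0.09,-0.14],[0,0,0]],
    [0,[-0.03,0.13,-0.14],[0,0,0]],
  ],
)

```text
time_s: 3.6
tcp_pos: [0.4656, 0.1755, 0.251]
ee_rot: [[0.991, -0.135, -0.001], [-0.135, -0.991, 0.001], [-0.001, -0.0, -1.0]]
wrist_force: [-0.3, -0.6, -0.9]
gripper_width: 0.392
gripper_force: 29.9
```

>>> steer_hand(
  moves=[
    [0,[-0.01,0.045,0],[0,0,0]],
    [0,[-0.02,0.09,0],[0,0,0]],
    [0,[-0.03,0.135,0],[0,0,0]],
    [0,[-0.04,0.175,0],[0,0,0]],
    [0,[-0.043,0.21,0],[0,0,0]],
    [0,[-0.043,0.22,0],[0,0,0]],
    [0,[-0.043,0.22,0],[0,0,0]],
  ],
)

```text
time_s: 4.3
tcp_pos: [0.3942, -0.0363, 0.2515]
ee_rot: [[0.991, -0.137, 0.0], [-0.137, -0.991, 0.001], [0.0, -0.001, -1.0]]
wrist_force: [-1.6, 0.4, -0.8]
gripper_width: 0.393
gripper_force: 29.9
```

Run:
```python
from station import r, eyes
import cv2,numpy as np
from h import *
s=r.sense();print(s['time_s'],s['tcp_pos'],s['joints'])
c=eyes.capture('wrist');np.savez('pics/w2.npz',**c);cv2.imwrite('pics/w2.png',c['pixels'][:,:,::-1])
```

```text
4.3 [ 0.39415775 -0.03629974  0.25146862] [ 1.85216134e+01 -2.56973985e+00 -2.58802359e+01 -3.48896246e-02
 -6.66508540e+01  6.35942021e+01]
```

View pics/w2.png

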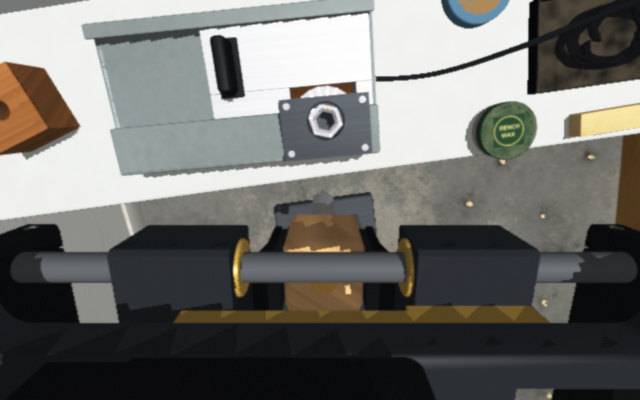

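The wrist view shows the lock hub and hex at (326,120), the housing at (280–370, 95–160), the handle at (228,66), and the key held at (322,235). I'll zoom in on the lock.

Run:
```python
import cv2,numpy as np
from h import *
c=dict(np.load('pics/w2.npz'));w=cloud(c)
im=c['pixels'][95:145,296:356,::-1]
im=cv2.resize(im,None,fx=12,fy=12,interpolation=cv2.INTER_CUBIC);cv2.imwrite('pics/w2c.png',im)
m=abs(w[...,2]-.086)<.003;m[:,:270]=0;m[:,385:]=0;m[170:]=0
n,l,st,ce=cv2.connectedComponentsWithStats(m.astype(np.uint8));k=1+st[1:,4].argmax()
q=w[l==k];rc=cv2.minAreaRect(q[:,:2].astype(np.float32));print('housing',len(q),q[:,2].mean(),rc)
m=abs(w[...,2]-.099)<.003;m[:,:200]=0;m[:,260:]=0;m[110:]=0
q=w[m];rc=cv2.minAreaRect(q[:,:2].astype(np.float32));print('handle',len(q),q.mean(0),rc)
```

```text
housing 4484 0.08595362898123839 ((0.44949808716773987, -0.04698028415441513), (0.08818607032299042, 0.06013977900147438), 87.14495849609375)
handle 814 [0.51913379 0.04000653 0.09829463] ((0.5186904072761536, 0.040376242250204086), (0.013666640035808086, 0.0491974838078022), 87.37335205078125)
```

View pics/w2c.png

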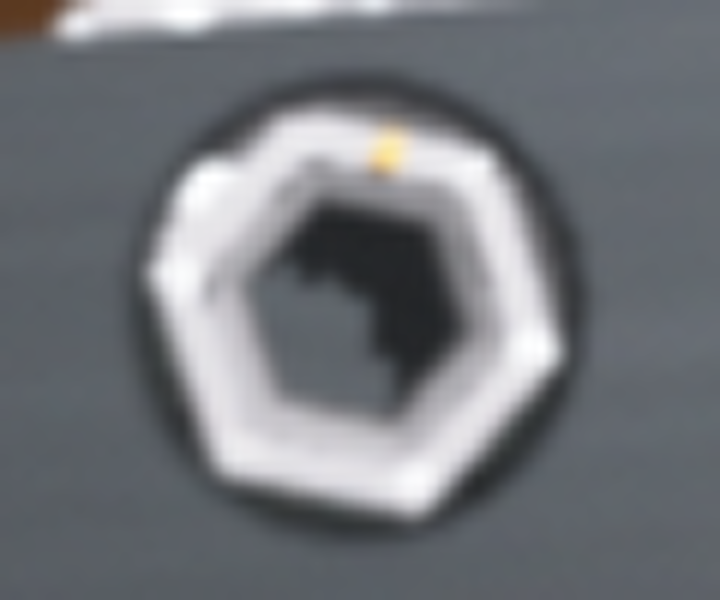

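Run:
```python
from station import r, eyes
import cv2,numpy as np
from h import *
c=dict(np.load('pics/w2.npz'));s=r.sense();R=np.array(s['ee_rot']);p=s['tcp_pos']
f=lambda a:(np.array(a,float)+.5)/12-.5+[296,95]
o=ray(c,f([[358,308]]),.086)[0]
V=ray(c,f([[300,115],[490,160],[555,350],[420,510],[225,475],[155,270]]),.080);h=V.mean(0)
pin=ray(c,f([[388,148]]),.080)[0]
inn=ray(c,f([[325,205],[445,235],[465,325],[395,415],[275,395],[255,275]]),.077).mean(0)
# yaw from vertices: phase of 6-fold harmonic; vertices at yaw+30+60k
z=((V-h)[:,0]+1j*(V-h)[:,1]);a=np.degrees(np.angle(-np.sum((z/abs(z))**6)))/6
print('opening',o,'hub',h,'inner',inn,'pin yaw',np.degrees(np.arctan2(*(pin-h)[1::-1])),'hex yaw mod60',a,'radius',abs(z))
ty=np.degrees(np.arctan2(R[1,0],R[0,0]));print('tool yaw',ty)
g=np.array([.4555,-.0475,p[2]]);print('to lock',tool(g-p,R))
# key in hand: top of grip block
w=cloud(c);t=(w-p)@R;m=(abs(t[...,2]+.04)<.006)&(abs(t[...,1])<.02)&(abs(t[...,0])<.03);q=t[m];print(len(q),q.min(0),q.max(0))
```

```text
opening [ 0.45609959 -0.04730408  0.086     ] hub [ 0.45547647 -0.04721126  0.08      ] inner [ 0.45588012 -0.04749858  0.077     ] pin yaw -18.55729347154587 hex yaw mod60 -19.43761366242452 radius [0.01667589 0.01653188 0.01674368 0.01687458 0.01720417 0.0172109 ]
tool yaw -7.830359295669683
to lock [6.19328943e-02 3.57270534e-03 2.46585263e-05]
3395 [-0.01472806 -0.01602696 -0.04599532] [ 0.01823726  0.01823092 -0.03402982]
```

>>> steer_hand(
  moves=[
    [0,[0.02,0.001,0],[0,0,-6]],
    [0,[0.04,0.002,0],[0,0,-12]],
    [0,[0.062,0.0037,0],[0,0,-18.9]],
    [0,[0.062,0.0037,0],[0,0,-18.9]],
    [0,[0.062,0.0037,0],[0,0,-18.9]],
    [0,[0.062,0.0037,0],[0,0,-18.9]],
  ],
)

```text
time_s: 4.95
tcp_pos: [0.4551, -0.0468, 0.2512]
ee_rot: [[0.981, 0.194, -0.001], [0.194, -0.981, 0.0], [-0.001, -0.0, -1.0]]
wrist_force: [-0.6, 0.2, -1.5]
gripper_width: 0.384
gripper_force: 29.9
```

Run:
```python
from station import r, eyes
import numpy as np
from h import *
s=r.sense();R=np.array(s['ee_rot']);p=s['tcp_pos'];print(p,s['joints'])
print('yaw',np.degrees(np.arctan2(R[1,0],R[0,0])),'to lock',tool(np.array([.4557,-.0474,.1445])-p,R))
c=eyes.capture('scene');np.savez('pics/s3.npz',**c)
import cv2
cv2.imwrite('pics/s3.png',cv2.resize(c['pixels'][130:260,240:400,::-1],None,fx=4,fy=4))
```

```text
[ 0.45507645 -0.0467908   0.25119617] [ 1.45587552e+01  4.19647261e+00 -1.90185054e+01 -2.39612863e-02
 -6.68330490e+01  8.66170546e+01]
yaw 11.1663821769581 to lock [0.00058547 0.00075408 0.10669546]
```

View pics/s3.png

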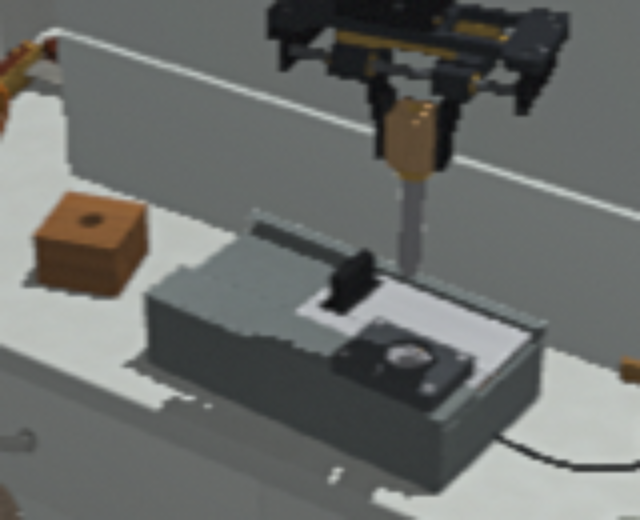

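The key hangs upright in the gripper at crop (410,230), above the socket at (410,352). I'll descend, slowly near the mouth.

>>> steer_hand(
  moves=[
    [0,[0.0006,0.0008,0.03],[0,0,0]],
    [0,[0.0006,0.0008,0.05],[0,0,0]],
    [0,[0.0006,0.0008,0.062],[0,0,0]],
    [0,[0.0006,0.0008,0.068],[0,0,0]],
    [0,[0.0006,0.0008,0.073],[0,0,0]],
    [0,[0.0006,0.0008,0.078],[0,0,0]],
    [0,[0.0006,0.0008,0.081],[0,0,0]],
    [0,[0.0006,0.0008,0.084],[0,0,0]],
  ],
)

```text
time_s: 5.8
tcp_pos: [0.4565, -0.0481, 0.1677]
ee_rot: [[0.981, 0.193, 0.001], [0.193, -0.981, 0.0], [0.001, 0.0, -1.0]]
wrist_force: [0.2, 0.2, -2.3]
gripper_width: 0.386
gripper_force: 29.9
```

>>> steer_hand(
  moves=[
    [0,[0,0,0.003],[0,0,0]],
    [0,[0,0,0.006],[0,0,0]],
    [0,[0,0,0.009],[0,0,0]],
    [0,[0,0,0.012],[0,0,0]],
    [0,[0,0,0.015],[0,0,0]],
    [0,[0,0,0.018],[0,0,0]],
    [0,[0,0,0.02],[0,0,0]],
  ],
)

```text
time_s: 6.5
tcp_pos: [0.456, -0.0481, 0.1472]
ee_rot: [[0.981, 0.193, -0.001], [0.193, -0.981, 0.0], [-0.001, -0.0, -1.0]]
wrist_force: [-2.2, 2.0, 0.7]
gripper_width: 0.385
gripper_force: 29.9
```

>>> steer_hand(
  moves=[
    [0,[0,0,0.002],[0,0,0]],
    [0,[0,0,0.0035],[0,0,0]],
    [0,[0,0,0.0035],[0,0,0]],
    [0,[0,0,0.0035],[0,0,0]],
  ],
)

```text
time_s: 6.9
tcp_pos: [0.4561, -0.0481, 0.1444]
ee_rot: [[0.981, 0.194, -0.0], [0.194, -0.981, 0.0], [-0.0, -0.0, -1.0]]
wrist_force: [-4.7, 3.4, 4.2]
gripper_width: 0.385
gripper_force: 29.9
```

>>> steer_hand(
  moves=[
    [0,[0,0,0],[0,0,6]],
    [0,[0,0,0],[0,0,13]],
    [0,[0,0,0],[0,0,20]],
    [0,[0,0,0],[0,0,27]],
    [0,[0,0,0],[0,0,34]],
    [0,[0,0,0],[0,0,41]],
  ],
)

```text
time_s: 7.5
tcp_pos: [0.4562, -0.0476, 0.1444]
ee_rot: [[0.865, -0.502, 0.0], [-0.502, -0.865, 0.001], [-0.0, -0.001, -1.0]]
wrist_force: [-3.9, 5.2, 4.7]
gripper_width: 0.386
gripper_force: 30.0
```

>>> steer_hand(
  moves=[
    [0,[0,0,0],[0,0,8]],
    [0,[0,0,0],[0,0,16]],
    [0,[0,0,0],[0,0,24]],
    [0,[0,0,0],[0,0,32]],
    [0,[0,0,0],[0,0,40]],
    [0,[0,0,0],[0,0,48]],
    [0,[0,0,0],[0,0,56]],
    [0,[0,0,0],[0,0,62]],
  ],
)

```text
time_s: 8.3
tcp_pos: [0.4558, -0.0476, 0.1444]
ee_rot: [[-0.037, -0.999, -0.001], [-0.999, 0.037, 0.001], [-0.001, 0.001, -1.0]]
wrist_force: [-5.4, 5.8, 6.4]
gripper_width: 0.387
gripper_force: 30.0
```

```bash
python3 -c "
from station import r, eyes;s=r.sense();print(s['moment'],s['joints'][5])"
```

```text
[2.11979596 1.92500198 0.15000216] -16.452553207159426
```

>>> steer_hand(
  moves=[
    [0,[0,0,0],[0,0,8]],
    [0,[0,0,0],[0,0,16]],
    [0,[0,0,0],[0,0,24]],
    [0,[0,0,0],[0,0,32]],
    [0,[0,0,0],[0,0,36]],
  ],
)

```text
time_s: 8.8
tcp_pos: [0.4556, -0.0474, 0.1444]
ee_rot: [[-0.617, -0.787, -0.001], [-0.787, 0.617, 0.001], [-0.001, 0.002, -1.0]]
wrist_force: [-5.8, 7.3, 6.0]
gripper_width: 0.386
gripper_force: 30.0
```

```bash
python3 -c "
from station import r, eyes;s=r.sense();print(s['moment'],s['joints'][5])"
```

```text
[2.72188786 2.0614777  0.12288151] -52.4051676468485
```

>>> steer_hand(
  moves=[
    [0,[0,0,0],[0,0,3]],
    [0,[0,0,0],[0,0,6]],
    [0,[0,0,0],[0,0,8]],
    [0,[0,0,0],[0,0,8]],
  ],
)

```text
time_s: 9.2
tcp_pos: [0.4557, -0.0473, 0.1444]
ee_rot: [[-0.718, -0.696, -0.001], [-0.696, 0.718, 0.002], [-0.001, 0.002, -1.0]]
wrist_force: [-6.1, 7.6, 6.0]
gripper_width: 0.386
gripper_force: 30.0
```

```bash
python3 -c "
from station import r, eyes;s=r.sense();print(s['moment'],s['joints'][5])"
```

```text
[2.79444319 2.05262156 0.06414647] -60.21542178218098
```

>>> steer_hand(
  moves=[
    [0,[0,0,0],[0,0,1]],
    [0,[0,0,0],[0,0,2]],
    [0,[0,0,0],[0,0,2]],
  ],
)

```text
time_s: 9.5
tcp_pos: [0.4557, -0.0473, 0.1444]
ee_rot: [[-0.741, -0.671, -0.001], [-0.671, 0.741, 0.002], [-0.001, 0.002, -1.0]]
wrist_force: [-6.8, 7.9, 5.7]
gripper_width: 0.388
gripper_force: 30.0
```

```bash
python3 -c "
from station import r, eyes;s=r.sense();print(s['moment'],s['joints'][5])"
```

```text
[2.81922506 2.08409415 0.09487471] -62.195291188529865
```

>>> steer_hand(
  moves=[
    [0,[0,0,0],[0,0,2]],
    [0,[0,0,0],[0,0,4]],
    [0,[0,0,0],[0,0,6]],
    [0,[0,0,0],[0,0,6]],
  ],
)

```text
time_s: 9.9
tcp_pos: [0.4557, -0.0472, 0.1444]
ee_rot: [[-0.808, -0.59, -0.001], [-0.59, 0.808, 0.002], [-0.0, 0.002, -1.0]]
wrist_force: [-4.9, 7.6, 6.4]
gripper_width: 0.393
gripper_force: 30.0
```

```bash
python3 -c "
from station import r, eyes;s=r.sense();print(s['moment'],s['joints'][5])"
```

```text
[2.86107151 2.09647222 0.06898048] -68.21351382979964
```

>>> steer_hand(
  moves=[
    [0,[0,0,0],[0,0,2]],
    [0,[0,0,0],[0,0,4]],
    [0,[0,0,0],[0,0,4]],
  ],
)

```text
time_s: 10.2
tcp_pos: [0.4558, -0.0472, 0.1444]
ee_rot: [[-0.847, -0.532, -0.001], [-0.532, 0.847, 0.002], [-0.001, 0.002, -1.0]]
wrist_force: [-5.3, 7.8, 6.8]
gripper_width: 0.389
gripper_force: 30.0
```

```bash
python3 -c "
from station import r, eyes;s=r.sense();print(s['moment'],s['joints'][5])"
```

```text
[2.84529178 2.05079558 0.06547527] -72.21479574126212
```

>>> steer_hand(
  moves=[
    [0,[0,0,0],[0,0,2]],
    [0,[0,0,0],[0,0,4]],
    [0,[0,0,0],[0,0,4]],
  ],
)

```text
time_s: 10.5
tcp_pos: [0.4558, -0.0472, 0.1444]
ee_rot: [[-0.882, -0.471, -0.001], [-0.471, 0.882, 0.002], [-0.0, 0.002, -1.0]]
wrist_force: [-4.9, 7.4, 5.5]
gripper_width: 0.387
gripper_force: 30.0
```

```bash
python3 -c "
from station import r, eyes;s=r.sense();print(s['moment'],s['joints'][5])"
```

```text
[2.90117588 2.04753585 0.07561775] -76.21537215166754
```

>>> steer_hand(
  moves=[
    [0,[0,0,0],[0,0,2]],
    [0,[0,0,0],[0,0,4]],
    [0,[0,0,0],[0,0,4]],
  ],
)

```text
time_s: 10.8
tcp_pos: [0.4559, -0.0471, 0.1444]
ee_rot: [[-0.913, -0.409, -0.0], [-0.409, 0.913, 0.002], [-0.0, 0.002, -1.0]]
wrist_force: [-5.3, 7.1, 5.5]
gripper_width: 0.389
gripper_force: 30.0
```

```bash
python3 -c "
from station import r, eyes;s=r.sense();print(s['moment'],s['joints'][5])"
```

```text
[2.93590543 1.96214016 0.12777102] -80.20791885889957
```

>>> steer_hand(
  moves=[
    [0,[0,0,0],[0,0,2]],
    [0,[0,0,0],[0,0,4]],
    [0,[0,0,0],[0,0,4]],
  ],
)

```text
time_s: 11.1
tcp_pos: [0.456, -0.0471, 0.1444]
ee_rot: [[-0.939, -0.344, -0.0], [-0.344, 0.939, 0.002], [-0.001, 0.002, -1.0]]
wrist_force: [-5.9, 7.4, 6.4]
gripper_width: 0.39
gripper_force: 30.0
```

```bash
python3 -c "
from station import r, eyes;s=r.sense();print(s['moment'],s['joints'][5],s['gripper_width'])"
```

```text
[2.87913598 1.88902403 0.13567014] -84.20385265070722 0.3896300232209407
```

>>> steer_hand(
  moves=[
    [0,[0,0,0],[0,0,2]],
    [0,[0,0,0],[0,0,4]],
    [0,[0,0,0],[0,0,4]],
  ],
)

```text
time_s: 11.4
tcp_pos: [0.456, -0.0471, 0.1444]
ee_rot: [[-0.961, -0.278, -0.0], [-0.278, 0.961, 0.002], [-0.0, 0.002, -1.0]]
wrist_force: [-4.2, 7.3, 6.5]
gripper_width: 0.387
gripper_force: 30.0
```

```bash
python3 - <<'E'
from station import r, eyes
import cv2,numpy as np
s=r.sense();print(s['moment'],s['joints'][5],s['gripper_width'])
c=eyes.capture('wrist');np.savez('pics/w4.npz',**c)
cv2.imwrite('pics/w4.png',c['pixels'][:,:,::-1])
E
```

```text
[2.84355491 1.85612857 0.15038452] -88.20227716481324 0.38671043576846814
```

View pics/w4.png

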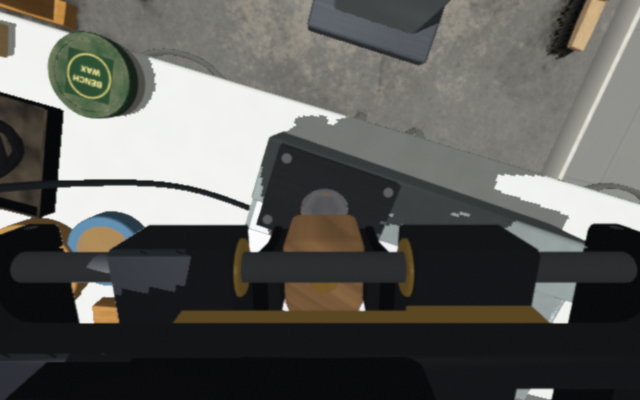

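The view shows the key block square in the fingers at (322,240) and the hub edge just visible at (323,203). The scene view may show the bolt better, so I'll make crops of both.

Run:
```python
from station import r, eyes
import cv2,numpy as np
c=dict(np.load('pics/w4.npz'))
a=cv2.resize(c['pixels'][175:225,280:370,::-1],(720,400),interpolation=cv2.INTER_CUBIC)
a=cv2.convertScaleAbs(a,alpha=1.8)
s=eyes.capture('scene')['pixels']
b=cv2.resize(s[190:240,300:390,::-1],(360,200),interpolation=cv2.INTER_CUBIC)
t=eyes.capture('top')['pixels'];d=cv2.resize(t[180:230,300:390,::-1],(360,200),interpolation=cv2.INTER_CUBIC)
cv2.imwrite('pics/m4.png',np.vstack([a,np.hstack([b,d])]))
```

```text
(no output)
```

View pics/m4.png

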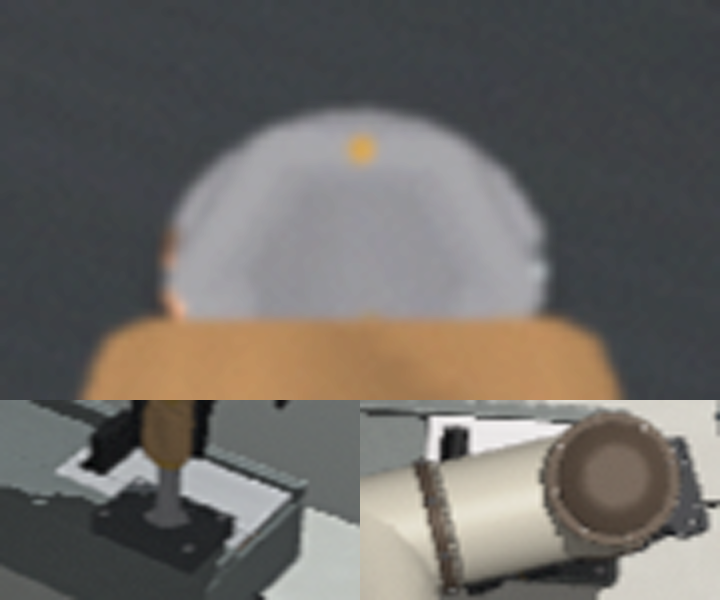

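Create pin.py:
```python
from station import r, eyes
import cv2,numpy as np
from h import *
s=r.sense();print(s['moment'].round(3) if hasattr(s['moment'],'round') else s['moment'],s['joints'][5],s['gripper_width'])
c=eyes.capture('wrist');np.savez('pics/last.npz',**c)
P=c['pixels'][170:225,285:365];hsv=cv2.cvtColor(cv2.resize(P,None,fx=4,fy=4,interpolation=cv2.INTER_CUBIC),cv2.COLOR_RGB2HSV)
m=cv2.inRange(hsv,(10,60,60),(35,255,255))
n,l,st,ce=cv2.connectedComponentsWithStats(m)
for k in range(1,n):
    if 6<st[k,4]<400:
        uv=(ce[k]+.5)/4-.5+[285,170];q=ray(c,uv,.080)[0];d=q[:2]-[.4557,-.0473]
        y=np.degrees(np.arctan2(d[1],d[0]));print(st[k,4],uv.round(1),'r',np.hypot(*d).round(4),'yaw',y.round(1),'lock rad',np.radians((-2.75-y)%360).round(3))
```

```bash
python3 pin.py
```

```text
[2.853 1.788 0.135] -88.17546027191759 0.38688182308613195
169 [324.7 193.2] r 0.0132 yaw -167.2 lock rad 2.87
47 [300.7 206.1] r 0.017 yaw -85.9 lock rad 1.451
```

>>> steer_hand(
  moves=[
    [0,[0,0,0],[0,0,3]],
    [0,[0,0,0],[0,0,5]],
    [0,[0,0,0],[0,0,5]],
  ],
)

```text
time_s: 11.9
tcp_pos: [0.4561, -0.0471, 0.1444]
ee_rot: [[-0.981, -0.193, 0.0], [-0.193, 0.981, 0.002], [-0.001, 0.002, -1.0]]
wrist_force: [-4.8, 7.7, 6.0]
gripper_width: 0.39
gripper_force: 30.0
```

```bash
python3 pin.py
```

```text
[2.701 1.734 0.036] -93.21893149935812 0.3898973819558844
177 [323.1 192.9] r 0.0132 yaw -167.2 lock rad 2.87
56 [300.7 207.5] r 0.0169 yaw -87.1 lock rad 1.472
```

The pin stopped at about 2.87 rad and stays there, so the lock is on its stop. I'll release and lift clear.

>>> steer_hand(
  moves=[
    [0.8,[0,0,0],[0,0,0]],
    [0.8,[0,0,0],[0,0,0]],
    [0.8,[0,0,0],[0,0,0]],
    [0.8,[0,0,0],[0,0,0]],
    [0.8,[0,0,0],[0,0,0]],
    [0.8,[0,0,0],[0,0,0]],
    [0.8,[0,0,0],[0,0,0]],
  ],
)

```text
time_s: 12.65
tcp_pos: [0.4563, -0.0482, 0.144]
ee_rot: [[-0.981, -0.193, 0.0], [-0.193, 0.981, -0.0], [-0.0, -0.0, -1.0]]
wrist_force: [0.8, 0.3, 0.9]
gripper_width: 0.791
gripper_force: 0.0
```

>>> steer_hand(
  moves=[
    [0.8,[0,0,-0.01],[0,0,0]],
    [0.8,[0,0,-0.03],[0,0,0]],
    [0.8,[0,0,-0.06],[0,0,0]],
    [0.8,[0,0,-0.1],[0,0,0]],
    [0.8,[0,0,-0.12],[0,0,0]],
    [0.8,[0,0,-0.12],[0,0,0]],
  ],
)

```text
time_s: 13.25
tcp_pos: [0.4582, -0.0481, 0.2684]
ee_rot: [[-0.981, -0.194, 0.009], [-0.194, 0.981, 0.001], [-0.009, -0.001, -1.0]]
wrist_force: [0.8, -0.4, -0.3]
gripper_width: 0.801
gripper_force: 0.0
```

Run:
```python
from station import r, eyes
import cv2,numpy as np
from h import *
s=r.sense();R=np.array(s['ee_rot']);p=s['tcp_pos'];print(p,np.degrees(np.arctan2(R[1,0],R[0,0])),s['joints'])
c=eyes.capture('wrist');np.savez('pics/w5.npz',**c);w=cloud(c)
im=c['pixels'][:,:,::-1];cv2.imwrite('pics/w5.png',im)
m=(abs(w[...,2]-.184)<.012)&(abs(w[...,0]-.456)<.05)&(abs(w[...,1]+.047)<.05);q=w[m];print('key top',len(q),q.mean(0) if len(q) else '')
if len(q): print(cv2.minAreaRect(q[:,:2].astype(np.float32)),np.percentile(q[:,2],[2,50,98]))
```

```text
[ 0.45820148 -0.04806802  0.2683842 ] -168.8177854753488 [ 1.43564430e+01  3.54302176e+00 -1.72570668e+01  7.62022093e-02
 -6.86989262e+01 -9.32017898e+01]
key top 1786 [ 0.4533326  -0.04792556  0.18318882]
((0.45458313822746277, -0.04764014855027199), (0.033443234860897064, 0.03396771848201752), 11.184508323669434) [0.17585922 0.18354145 0.18524447]
```

View pics/w5.png

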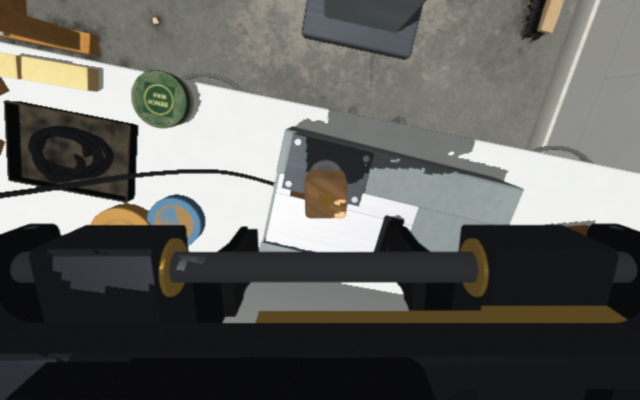

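The key stands upright and fully home (top at z 0.184), and the wax tin at (160,98) is where it was. Next is the handle, gripped 12 mm toward +x to stay clear of the key.

Run:
```python
from station import r, eyes
import numpy as np
from h import *
s=r.sense();R=np.array(s['ee_rot']);p=s['tcp_pos'];print(p,tool(np.array([.5307,.0398,.264])-p,R))
```

```text
[ 0.45688209 -0.04801456  0.26600041] [-0.08940342  0.07187281  0.00241058]
```

>>> steer_hand(
  moves=[
    [0.6,[-0.03,0.023,0],[0,0,5]],
    [0.6,[-0.06,0.046,0],[0,0,9]],
    [0.6,[-0.08,0.065,0],[0,0,14]],
    [0.6,[-0.0908,0.0720,0],[0,0,14]],
    [0.6,[-0.0908,0.0720,0],[0,0,14]],
    [0.6,[-0.0908,0.0720,0],[0,0,14]],
  ],
)

```text
time_s: 13.9
tcp_pos: [0.5305, 0.0395, 0.2633]
ee_rot: [[-0.999, 0.049, -0.002], [0.049, 0.999, -0.001], [0.002, -0.001, -1.0]]
wrist_force: [-0.6, 0.7, 0.0]
gripper_width: 0.604
gripper_force: 0.0
```

Run:
```python
from station import r, eyes
import numpy as np,cv2
from h import *
s=r.sense();R=np.array(s['ee_rot']);p=s['tcp_pos'];print(p,np.degrees(np.arctan2(R[1,0],R[0,0])),tool(np.array([.5307,.0398,.078])-p,R))
c=eyes.capture('wrist');w=cloud(c)
m=(abs(w[...,2]-.099)<.004)&(abs(w[...,0]-.52)<.04)&(abs(w[...,1]-.04)<.03);q=w[m];print(len(q))
if len(q): print(cv2.minAreaRect(q[:,:2].astype(np.float32)))
```

```text
[0.53052469 0.03945357 0.26329852] 177.19731386539527 [-0.00054609  0.00049133  0.18529748]
607
((0.5191221237182617, 0.04102672263979912), (0.012514917179942131, 0.04905632510781288), 87.4298095703125)
```

Handle confirmed at (0.519, 0.041). Descending and closing on it.

>>> steer_hand(
  moves=[
    [0.6,[0,0.0008,0.04],[0,0,0]],
    [0.6,[0,0.0008,0.09],[0,0,0]],
    [0.6,[0,0.0008,0.13],[0,0,0]],
    [0.6,[0,0.0008,0.16],[0,0,0]],
    [0.6,[0,0.0008,0.175],[0,0,0]],
    [0.6,[0,0.0008,0.184],[0,0,0]],
    [0.6,[0,0.0008,0.184],[0,0,0]],
    [0.6,[0,0.0008,0.184],[0,0,0]],
  ],
)

```text
time_s: 14.75
tcp_pos: [0.532, 0.0406, 0.0811]
ee_rot: [[-0.999, 0.05, 0.002], [0.05, 0.999, 0.0], [-0.002, 0.0, -1.0]]
wrist_force: [-0.4, -0.9, 0.2]
gripper_width: 0.6
gripper_force: 0.0
```

>>> steer_hand(
  moves=[
    [0,[0,0,0],[0,0,0]],
    [0,[0,0,0],[0,0,0]],
    [0,[0,0,0],[0,0,0]],
    [0,[0,0,0],[0,0,0]],
    [0,[0,0,0],[0,0,0]],
    [0,[0,0,0],[0,0,0]],
    [0,[0,0,0],[0,0,0]],
    [0,[0,0,0],[0,0,0]],
  ],
)

```text
time_s: 15.55
tcp_pos: [0.5314, 0.0409, 0.0801]
ee_rot: [[-0.999, 0.049, 0.0], [0.049, 0.999, 0.0], [-0.0, 0.0, -1.0]]
wrist_force: [-0.7, 0.1, 0.5]
gripper_width: 0.157
gripper_force: 30.0
```

>>> steer_hand(
  moves=[
    [0,[0,0.005,0],[0,0,0]],
    [0,[0,0.012,0],[0,0,0]],
    [0,[0,0.02,0],[0,0,0]],
    [0,[0,0.028,0],[0,0,0]],
    [0,[0,0.036,0],[0,0,0]],
    [0,[0,0.044,0],[0,0,0]],
    [0,[0,0.05,0],[0,0,0]],
  ],
)

```text
time_s: 16.25
tcp_pos: [0.5339, 0.0916, 0.0801]
ee_rot: [[-0.999, 0.049, -0.0], [0.049, 0.999, -0.0], [0.0, -0.0, -1.0]]
wrist_force: [-0.2, -3.3, 1.5]
gripper_width: 0.157
gripper_force: 30.0
```

>>> steer_hand(
  moves=[
    [0,[0,0.008,0],[0,0,0]],
    [0,[0,0.016,0],[0,0,0]],
    [0,[0,0.024,0],[0,0,0]],
    [0,[0,0.032,0],[0,0,0]],
    [0,[0,0.038,0],[0,0,0]],
    [0,[0,0.042,0],[0,0,0]],
    [0,[0,0.044,0],[0,0,0]],
    [0,[0,0.044,0],[0,0,0]],
  ],
)

```text
time_s: 17.05
tcp_pos: [0.536, 0.1353, 0.0801]
ee_rot: [[-0.999, 0.05, 0.0], [0.05, 0.999, 0.001], [-0.0, 0.001, -1.0]]
wrist_force: [-2.2, 0.9, 3.7]
gripper_width: 0.156
gripper_force: 30.0
```

>>> steer_hand(
  moves=[
    [0.6,[0,0,0],[0,0,0]],
    [0.6,[0,0,0],[0,0,0]],
    [0.6,[0,0,0],[0,0,0]],
    [0.6,[0,0,0],[0,0,0]],
    [0.6,[0,0,0],[0,0,0]],
    [0.6,[0,0,0],[0,0,0]],
  ],
)

```text
time_s: 17.65
tcp_pos: [0.5361, 0.1347, 0.08]
ee_rot: [[-0.999, 0.05, 0.0], [0.05, 0.999, 0.0], [-0.0, 0.0, -1.0]]
wrist_force: [-0.1, 0.2, 0.1]
gripper_width: 0.571
gripper_force: 0.0
```

>>> steer_hand(
  moves=[
    [0.6,[0,0,-0.02],[0,0,0]],
    [0.6,[0,0,-0.05],[0,0,0]],
    [0.6,[0,0,-0.1],[0,0,0]],
    [0.6,[0.03,0.03,-0.15],[0,0,0]],
    [0.6,[0.06,0.06,-0.19],[0,0,0]],
    [0.6,[0.06,0.1,-0.2],[0,0,0]],
    [0.6,[0.06,0.12,-0.2],[0,0,0]],
    [0.6,[0.06,0.12,-0.2],[0,0,0]],
  ],
)

```text
time_s: 18.45
tcp_pos: [0.4821, 0.2607, 0.2813]
ee_rot: [[-0.999, 0.046, 0.002], [0.046, 0.999, 0.003], [-0.002, 0.003, -1.0]]
wrist_force: [-0.1, -1.0, -0.7]
gripper_width: 0.599
gripper_force: 0.0
```

Run:
```python
from station import r, eyes
import numpy as np,cv2
from h import *
d0=dict(np.load('pics/top0.npz'));w0=cloud(d0)
t=eyes.capture('top');w=cloud(t);s=eyes.capture('scene')
m=(w[...,2]>.092)&(w[...,2]<.108)&(abs(w[...,0]-.52)<.04)&(abs(w[...,1]-.1)<.1);q=w[m];print('handle',len(q),q.mean(0) if len(q) else '')
ws=cloud(s)
m=(ws[...,2]>.094)&(ws[...,2]<.103)&(abs(ws[...,0]-.525)<.035)&(abs(ws[...,1]-.1)<.1);q=ws[m];print('handle scene',len(q),q.mean(0) if len(q) else '')
m=(w[...,2]>.175)&(w[...,2]<.19)&(abs(w[...,0]-.456)<.05)&(abs(w[...,1]+.047)<.05);q=w[m];print('key',len(q),cv2.minAreaRect(q[:,:2].astype(np.float32)),q[:,2].mean())
a=cv2.resize(t['pixels'][150:240,160:480,::-1],None,fx=2.25,fy=2.25)
b=cv2.resize(s['pixels'][130:280,180:480,::-1],(720,360));cv2.imwrite('pics/end.png',np.vstack([a,b]))
```

```text
handle 54 [0.52323565 0.13188997 0.09841254]
handle scene 42 [0.52028976 0.1322658  0.09844072]
key 110 ((0.45501402020454407, -0.05107538774609566), (0.033896781504154205, 0.03387128561735153), 12.633108139038086) 0.18352169733617704
```

View pics/end.png

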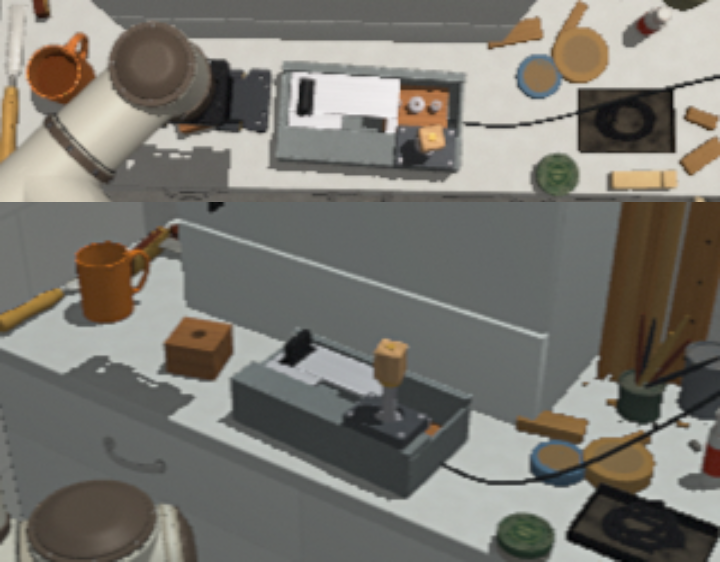

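The cover moved about 95 mm: the handle went from y=0.037 to y=0.132. The key stands upright and fully home, and the bystanders are undisturbed. Handing in.

```bash
python3 -c "
from station import r, eyes
print(r.finish_job())"
```

```text
the job is handed in; nothing more can be done
None
```

I handed the job in at about 18 s of the 70 s; no verdict came back. The last images show the key fully home and upright, the cover slid about 95 mm open and the bystanders undisturbed; the lock measured about 2.87 rad, at its stop, before I released the key.

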